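Put the dried lids back on their canisters

TASK

Four washed lids are drying in one pile on the marble. Take the pile apart and close each of the four white canisters with its own lid (big square, big round, small square, small round), each lid set flat and fully home. Leave the canisters and the little glass cruet standing where they are.

Things in the scene. Friction and masses are not known exactly. Their poses are not given: they have to be found in the camera images.
- lid_big_square_mid (a point): Big square wooden lid, lowest of the pile: a flat disc 70 x 70 mm, 16 mm thick, and below it a tapered square stopper 12 mm deep, 44 mm wide under the disc and 35 mm at its foot, on which the lid stands. Point: centre of the 16 mm disc, 20 mm above the stopper's foot and 8 mm below the lid's top. z is up, x and y run along its sides. About 50 g, loose. All four lids are stacked by size, one centred on the next to about 2 mm, each stopper's foot on the top of the lid below.
- lid_big_round_mid (a point): Big round wooden lid, second from the bottom of the pile: disc 68 mm across, 16 mm thick, with a tapered round stopper 12 mm deep below it, 42 mm across under the disc and 33 mm at its foot. Point: centre of the 16 mm disc, 20 mm above the stopper's foot and 8 mm below the lid's top. z is up. About 42 g, loose.
- lid_small_square_mid (a point): Small square wooden lid, third from the bottom: 50 x 50 mm, 16 mm thick, with a tapered square stopper 12 mm deep below it, 27 mm wide under the disc and 20 mm at its foot. Point: centre of the 16 mm disc, 20 mm above the stopper's foot and 8 mm below the lid's top. z is up, x and y run along its sides. About 26 g, loose.
- lid_small_round_mid (a point): Small round wooden lid, on top of the pile: 46 mm across, 16 mm thick, with a tapered round stopper 12 mm deep below it, 26 mm across under the disc and 19 mm at its foot. Point: centre of the 16 mm disc, 20 mm above the stopper's foot and 8 mm below the lid's top. z is up. About 20 g, loose.
- can_big_square_mouth (a point): Big square open white ceramic canister, loose on the marble: 85 mm tall; body 80 x 80 mm up to a flat shoulder 59 mm above the marble, then a square neck 26 mm high, 58 x 58 mm outside, walls 5 mm, so its mouth is 48 x 48 mm. Point: centre of the mouth, level with the rim. z is up, x and y run along its sides. About 450 g. With its lid home the lid's centre is 8 mm above this point, sides parallel (any quarter turn).
- can_big_round_mouth (a point): Big round open white ceramic canister, loose on the marble: 85 mm tall; body 84 mm across, a sloping shoulder, and above 59 mm a round neck 26 mm high, 56 mm across outside, walls 5 mm, so its mouth is 46 mm across. Point: centre of the mouth, level with the rim. z is up. About 420 g. With its lid home the lid's centre is 8 mm above this point.
- can_small_square_mouth (a point): Small square open white ceramic canister, loose on the marble: 68 mm tall; body 58 x 58 mm up to a flat shoulder 42 mm above the marble, then a square neck 26 mm high, 40 x 40 mm outside, walls 4.5 mm, so its mouth is 31 x 31 mm. Point: centre of the mouth, level with the rim. z is up, x and y run along its sides. About 240 g. With its lid home the lid's centre is 8 mm above this point, sides parallel (any quarter turn).
- can_small_round_mouth (a point): Small round open white ceramic canister, loose on the marble: 68 mm tall; body 62 mm across, a sloping shoulder, and above 42 mm a round neck 26 mm high, 38 mm across outside, walls 4.5 mm, so its mouth is 29 mm across. Point: centre of the mouth, level with the rim. z is up. About 220 g. With its lid home the lid's centre is 8 mm above this point.
- cruet_mid (a point): Small glass oil cruet with a stopper, 52 mm across (68 mm with its little handle), 93 mm tall, standing among the canisters and not to be moved. Point: on its axis, 46 mm above the marble. About 160 g, loose.
There are look-alikes about, which are no part of the job. Leave any black or purple look-alike of the part that bears can_small_round_mouth alone. What is shaped like the part that bears lid_big_square_mid but blue or red is not meant.

How it is judged:
By the outcome, as a careful person would: the job done as asked, in the order asked, and still so for the second after the job is handed in, with the robot touching nothing.
It also fails if it takes over 104 s, if anything falls off the work surface, if the arm or the gripper's body presses on something with over 40 N, if the wrist force passes 120 N, or if a joint passes its speed limit or range.

ROBOT

A 6-joint arm with a two-finger parallel gripper is mounted at the origin on the work surface. World frame = base frame: x ahead of the robot, y to its left, z up, the work surface at z = 0. Lengths are in m, angles in rad, forces in N, time in s.
With the tool pointing down it reaches from about 0.3 to 0.875 m from the base axis. Payload 6.4 kg.
Tool frame: the origin (TCP) lies midway between the tips of the shut fingers; the grasp point (between the pads) lies 19 mm behind it; z points along the fingers, y is the line along which they close (so a half turn about z gives the same grasp; the last joint's range is limited). The gripper opens to 85 mm and grips with 20 to 120 N. Pads are 22 mm wide; open, the fingers measure 114 mm over their backs; the gripper's body (76 mm by 85 mm) begins 54 mm behind the grasp point. The pads swing forward as they close: fully open they stand 13 mm farther back than shut.
Start: joints at [0.933, 0.181, 1.607, -0, 1.354, -0.206], TCP at [0.241, 0.522, 0.231] pointing down, gripper open.
Joint ranges: [-2.99, 2.99], [-0.89, 2.07], [0.3, 2.58], [-1.14, 4.28], [0, 2.63], [-3.12, 3.12]. Speed limits (rad/s): [2.57, 2.57, 3.01, 3.14, 3.14, 3.14].

INTERFACE

Orientations are given as a unit quaternion [w, x, y, z].
In Python, from bench import ctrl gives the robot as it stands. The module is installed in compiled form; this text tells all that it offers.
- The arm moves only by the tool move_arm, never from a script. Its argument "plan" is one flat list of numbers, 6 for each row, row after row: the shift along the world's x, y, z in units of 50 mm (1.0 is 50 mm), then the turn, a rotation vector about the world's x, y, z in rad. A call has 1 to 10 rows; each row is the pose to reach, as a shift and turn from the pose commanded when the call began; what a row does not reach only later rows make up. A row lasts 1/8 s, in which the tool goes at most 62.5 mm and 10.7 degrees, less where a joint would pass 70% of its speed; a pose out of reach is approached as far as the arm can. A call with a gripper value outside its range is refused whole. "grip" is the finger opening in mm, from 0 to 85.4, set as the call begins (left out, the last holds). The fingers move at their own pace and stop on an object; the grip force is fixed at half the most. Time passes only in rows, so rows that repeat a pose let the fingers close. It gives the time, the measured TCP pose, the force, the opening and the grip force at its end, in the units of the state.
- ctrl.get_obs(): the state, without advancing time (a new reading comes with each control period).
- ctrl.camera(name): name is "side" or "top" or "wrist"; returns a dict with "pixels" (420x560x3 uint8, red, green, blue), "fx", "fy", "cx", "cy" (pixels), "origin" and "attitude" of the camera in the world. Camera axes: x right, y down, z forward; pixel columns grow to the right and rows downward; lengths in m; the calibration is good to about 2 mm. A picture is of the moment at which its call begins. There is no depth.
- ctrl.hand_in(): hands the job in; it is judged then, once.
The state is a dict: "time_s": time; "q": joint angles; "dq": joint speeds; "joint_efforts": joint torques, N m; "eef_pos": TCP position; "eef_rot": TCP orientation; "wrist_force": force on the tool from outside, world axes, zero at the start; "torque": the same for the moment, N m; "opening": opening from 0.0 (shut) to 1.0 (fully open); "grasp_force": force on a finger pad.
Only numpy, scipy, OpenCV 4.12 (cv2) and the standard library are available. Lean on these libraries where they do the work, as an engineer would, in place of code of your own. Each camera call takes 0.05 s, during which the arm holds its last target. There are 200 camera calls.

## Working session

There is one attempt and no reset: what is moved stays moved. The work goes in short steps, Python scripts to look and compute and a tool call to move; the robot and the scene stay as the last step left them, time stands still between calls to the robot, and variables do not carry over. Pictures are saved under pics/ and viewed, at most 14 in all, crops included, and the job is handed in when it is done.

Besides the shell and the picture viewer there is one more tool, called as name(argument=value, ...) on one line, values as JSON. move_arm: Moves the arm, as the interface text tells. Its arguments: {"type":"object","properties":{"plan":{"type":"array"},"grip":{"type":"number"}},"required":["plan"]}

```bash
mkdir -p pics; cat > h.py <<'E'
import numpy as np, cv2
from bench import ctrl
from scipy.spatial.transform import Rotation as R
def att(c):
    a=np.array(c["attitude"],float)
    return a if a.shape==(3,3) else R.from_quat(a[[1,2,3,0]]).as_matrix()
def ray(c,u,v):
    d=att(c)@np.array([(u-c["cx"])/c["fx"],(v-c["cy"])/c["fy"],1]); return np.array(c["origin"]),d
def onz(c,u,v,z):
    o,d=ray(c,u,v); return o+d*(z-o[2])/d[2]
def proj(c,p):
    q=att(c).T@(np.array(p)-c["origin"]); return np.array([c["fx"]*q[0]/q[2]+c["cx"],c["fy"]*q[1]/q[2]+c["cy"]])
def tri(c1,p1,c2,p2):
    o1,d1=ray(c1,*p1);o2,d2=ray(c2,*p2)
    s=np.linalg.lstsq(np.c_[d1,-d2],o2-o1,rcond=None)[0]
    a=o1+d1*s[0];b=o2+d2*s[1]; return (a+b)/2,np.linalg.norm(a-b)
def save(c,n): cv2.imwrite("pics/"+n+".png",c["pixels"][:,:,::-1])
E
python3 - <<'E'
from h import *
import pickle
d={}
for n in("top","side","wrist"):
    c=ctrl.camera(n);d[n]=c;save(c,n+"0");print(n,c["fx"],c["cx"],c["cy"],c["origin"],np.round(att(c),3).tolist())
pickle.dump(d,open("d0.pkl","wb"))
o=ctrl.get_obs();print(o["time_s"],o["eef_pos"],o["eef_rot"],o["opening"])
E
```

```text
top 521.3877790199749 285.5394609208493 215.1812079943302 [ 0.45287877 -0.08910507  1.25031877] [[-0.018, -0.997, 0.075], [-1.0, 0.019, 0.024], [-0.025, -0.074, -0.997]]
side 500.73782363599287 282.45743808245504 207.78412923551065 [ 0.05008941 -0.86595779  0.82390038] [[0.85, -0.322, 0.416], [-0.526, -0.533, 0.663], [0.008, -0.783, -0.622]]
wrist 350.41077727693425 284.5129916808185 201.63501413947333 [0.1678152  0.55651138 0.37336781] [[0.419, 0.863, 0.282], [0.908, -0.397, -0.132], [-0.002, 0.311, -0.95]]
0.15 [0.24036021 0.52189988 0.23060353] [-2.94789946e-04  2.14211623e-01  9.76787036e-01 -6.15773453e-04] 1.0003961161776311
```

View pics/top0.png

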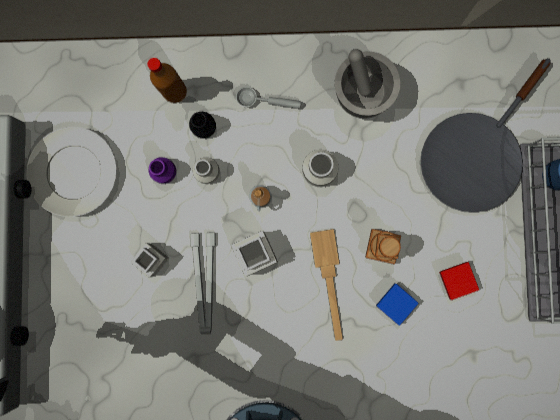

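View pics/side0.png

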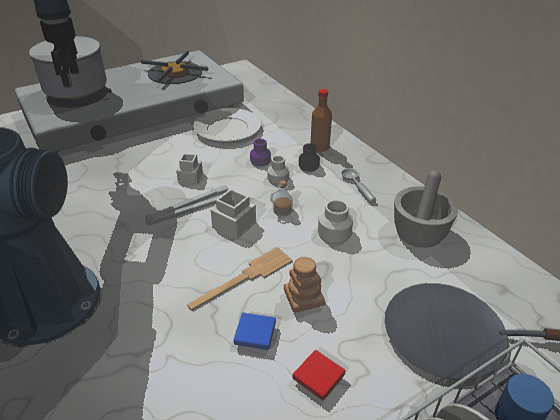

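View pics/wrist0.png

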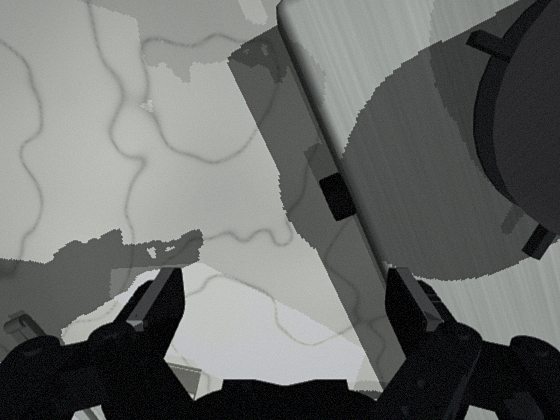

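Top view: the pile is at (384,246). The canisters are big square (255,253), big round (320,167), small square (150,260) and a white small round (206,170). The cruet is at (261,196). Look-alikes are small round canisters in purple (162,170) and black (202,124), and lids in blue (397,303) and red (460,281). The white one at (206,170) and the wooden pile are the ones meant. I'll confirm this in one enlarged mosaic.

```bash
cat > mos.py <<'E'
from h import *
def mos(items,n,k=5,cols=4,sz=40):
    # items: (img,u0,v0)
    t=[]
    for im,u,v in items:
        c=im[v:v+sz,u:u+sz,::-1]
        c=cv2.resize(c,None,fx=k,fy=k,interpolation=cv2.INTER_CUBIC)
        c=cv2.convertScaleAbs(c,alpha=1.15)
        for i in range(0,sz,10):
            cv2.line(c,(i*k,0),(i*k,5),(0,255,0),1);cv2.line(c,(0,i*k),(5,i*k),(0,255,0),1)
        cv2.rectangle(c,(0,0),(sz*k-1,sz*k-1),(0,255,255),1)
        t.append(c)
    cv2.imwrite("pics/"+n+".png",np.vstack([np.hstack(t[i:i+cols]) for i in range(0,len(t),cols)]))
E
python3 - <<'E'
from mos import *
import pickle
d=pickle.load(open("d0.pkl","rb"));T=d["top"]["pixels"];S=d["side"]["pixels"]
mos([(T,235,233),(T,301,148),(T,131,241),(T,187,152),(S,214,185),(S,317,195),(S,170,147),(S,258,150),(T,364,226),(S,286,255),(T,242,177),(S,265,178)],"m1")
E
```

```text
(no output)
```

View pics/m1.png

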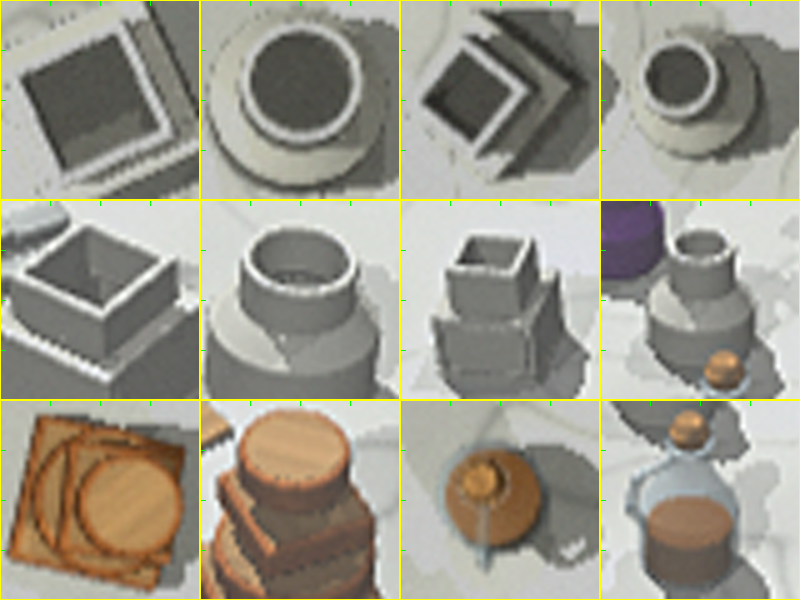

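The mosaic confirms the white small-round canister next to the purple one, the wooden pile (small round lid on top, centre near top (390,247) and side (305,264)), all four open mouths, and the cruet. Next I'll measure the mouths and the pile.

```bash
cat > meas.py <<'E'
from h import *
def region(c,u,v,thr,box=40):
    g=cv2.cvtColor(c["pixels"],cv2.COLOR_RGB2GRAY); k=8
    x0,y0=int(u)-box//2,int(v)-box//2
    p=cv2.resize(g[y0:y0+box,x0:x0+box],None,fx=k,fy=k,interpolation=cv2.INTER_CUBIC)
    m=(p<thr).astype(np.uint8); m=cv2.morphologyEx(m,cv2.MORPH_OPEN,np.ones((9,9)))
    n,l=cv2.connectedComponents(m); w=(l==l[box*k//2,box*k//2]).astype(np.uint8)
    ct=max(cv2.findContours(w,0,2)[0],key=cv2.contourArea)
    f=lambda q:(np.array(q,float)+.5)/k-.5+[x0,y0]
    return f(ct[:,0])
E
python3 - <<'E'
from meas import *
import pickle
d=pickle.load(open("d0.pkl","rb"));T=d["top"];S=d["side"]
G=cv2.cvtColor(T["pixels"],7);GS=cv2.cvtColor(S["pixels"],7)
Z=dict(bs=.085,br=.085,ss=.068,sr=.068)
seeds=dict(bs=((254,252),(233,203)),br=((321,163),(337,206)),ss=((144,260),(186,158)),sr=((202,167),(278.5,158.5)))
for k,(a,b) in seeds.items():
    for thr in(120,150):
        r=region(T,*a,thr)
        w=np.array([onz(T,*p,Z[k])[:2] for p in r]).astype(np.float32)
        mr=cv2.minAreaRect(w*1000); el=cv2.fitEllipse(w*1000)
        rs=region(S,*b,thr); es=cv2.fitEllipse(rs.astype(np.float32))
        pt=cv2.minAreaRect(r.astype(np.float32))[0]
        ps=cv2.minAreaRect(rs.astype(np.float32))[0] if k in('br','sr') else None
        print(k,thr,'top rect',np.round(mr[0],1),np.round(mr[1],1),round(mr[2],1),'ell',np.round(el[0],1),np.round(el[1],1), 'side', np.round(es[0],1),np.round(es[1],1))
        if ps is not None: print('  tri',np.round(tri(T,cv2.fitEllipse(r.astype(np.float32))[0],S,es[0])[0]*1000,1))
# square corners by hand (side) vs top
def tt(n,a,b): p,e=tri(T,a,S,b);print(n,np.round(p*1000,1),round(e*1000,1))
L=lambda o,x,y:(o[0]+x/5-.4,o[1]+y/5-.4)
# big square outer rim corner: nearest rim corners inner: left/right/near/far
tt('pile top',L((364,226),130,107),L((286,255),94,47))
tt('bs inner far corner',L((235,233),125,35),L((214,185),88,40))
tt('bs inner right',L((235,233),162,132),L((214,185),162,67))
tt('cruet stopper',L((242,177),82,80),L((265,178),90,28))
c=[onz(T,*L((364,226),*q),.028)*1000 for q in((37,18),(183,50),(155,188),(10,158))]
print('biglid',np.round(c,1)[:,:2].tolist(),np.round(np.mean(c,0),1),[round(float(np.degrees(np.arctan2(*(c[(i+1)%4]-c[i])[1::-1]))),1) for i in range(4)])
E
```

```text
bs 120 top rect [456.9  14. ] [48.3 48.8] 23.5 ell [456.6  13.6] [54.6 55.3] side [231.8 197.9] [13.2 22.1]
bs 150 top rect [456.9  14. ] [51.  50.5] 23.7 ell [456.9  14.2] [56.6 58.2] side [231.9 197.9] [13.9 23.2]
br 120 top rect [ 654.6 -142.9] [46. 46.] 74.1 ell [ 654.7 -143.1] [45.4 46. ] side [336.5 206.3] [10.9 19.2]
  tri [ 654.6 -143.3   88.2]
br 150 top rect [ 654.9 -143.1] [47.8 47.9] 51.4 ell [ 654.7 -143.2] [47.2 47.9] side [336.5 206.2] [11.7 19.6]
  tri [ 654.6 -143.3   88.3]
ss 120 top rect [445.9 262.9] [31.4 31.5] 50.8 ell [446.  263.3] [34.8 35.6] side [187.2 157.1] [ 5.9 11.9]
ss 150 top rect [445.9 263. ] [33.4 33.4] 50.6 ell [445.9 263.2] [37.4 38.1] side [192.6 189.3] [31.2 67.5]
sr 120 top rect [656.8 129.1] [28.8 29. ] 25.6 ell [656.7 129. ] [28.6 29.1] side [277.6 158.4] [ 4.7 10.1]
  tri [656.4 128.1  71.9]
sr 150 top rect [656.8 129.2] [31.3 30.4] 27.9 ell [656.6 129.1] [30.4 31. ] side [257.6 151.1] [25.5 65.2]
  tri [626.7 133.  105.9]
pile top [ 465.5 -286.7  115.8] 2.3
bs inner far corner [470.6   2.9 107.5] 33.8
bs inner right [457.1 -27.9 115.5] 31.6
cruet stopper [592.1  -1.2  91.4] 1.1
biglid [[507.7, -259.4], [491.5, -326.8], [427.6, -311.7], [442.7, -245.0]] [ 467.4 -285.7   28. ] [-103.5, 166.7, 77.3, -12.5]
```

move_arm(plan=[4.5, -16.2, 0.2, 0, 0, 0.2, 4.5, -16.2, 0.2, 0, 0, 0.2, 4.5, -16.2, 0.2, 0, 0, 0.2, 4.5, -16.2, 0.2, 0, 0, 0.2, 4.5, -16.2, 0.2, 0, 0, 0.2, 4.5, -16.2, 0.2, 0, 0, 0.2, 4.5, -16.2, 0.2, 0, 0, 0.2, 4.5, -16.2, 0.2, 0, 0, 0.2, 4.5, -16.2, 0.2, 0, 0, 0.2, 4.5, -16.2, 0.2, 0, 0, 0.2])

```text
time_s: 1.4
eef_pos: [0.4076, -0.0805, 0.2389]
eef_rot: [0.0, 0.116, 0.993, -0.0]
wrist_force: [1.4, 0.6, 0.8]
opening: 0.998
grasp_force: 0.0
```

move_arm(plan=[1.1, -4.0, 0, 0, 0, 0, 1.1, -4.0, 0, 0, 0, 0, 1.1, -4.0, 0, 0, 0, 0, 1.1, -4.0, 0, 0, 0, 0, 1.1, -4.0, 0, 0, 0, 0, 1.1, -4.0, 0, 0, 0, 0])

```text
time_s: 2.15
eef_pos: [0.4622, -0.2768, 0.2385]
eef_rot: [-0.0, 0.115, 0.993, 0.001]
wrist_force: [0.3, 0.1, -0.0]
opening: 0.995
grasp_force: 0.0
```

```bash
python3 - <<'E'
from h import *
import pickle
c=ctrl.camera("wrist");save(c,"w1");pickle.dump(c,open("w1.pkl","wb"))
o=ctrl.get_obs();print(o["eef_pos"],o["eef_rot"],c["origin"],proj(c,[.4655,-.2867,.112]),o["q"])
E
```

```text
[ 0.46233779 -0.27663904  0.23865699] [-1.97627334e-04  1.14879414e-01  9.93379373e-01  3.21517649e-04] [ 0.384457   -0.2575543   0.38137765] [272.11484349 198.68814359] [-7.59793976e-01  9.38527855e-02  1.68950028e+00  2.82783702e-04
  1.35894194e+00 -2.10038263e+00]
```

View pics/w1.png

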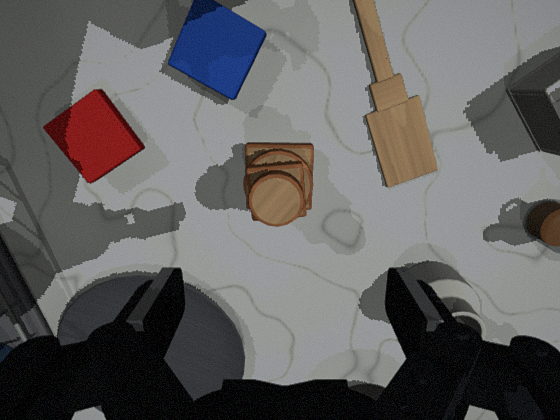

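The wrist view shows the pile at about (280,185): the small round face is centred near (277,199), with the big square disc edges nearly parallel to the image axes. I'll segment the faces and enlarge.

```bash
python3 - <<'E'
from mos import *
import pickle
c=pickle.load(open("w1.pkl","rb"))
im=c["pixels"][135:235,230:330,::-1]
cr=cv2.resize(im,None,fx=6,fy=6,interpolation=cv2.INTER_CUBIC)
for i in range(0,100,10): cv2.line(cr,(i*6,0),(i*6,8),(0,0,255),1);cv2.line(cr,(0,i*6),(8,i*6),(0,0,255),1)
cv2.imwrite("pics/w1c.png",cr)
E
```

```text
(no output)
```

View pics/w1c.png

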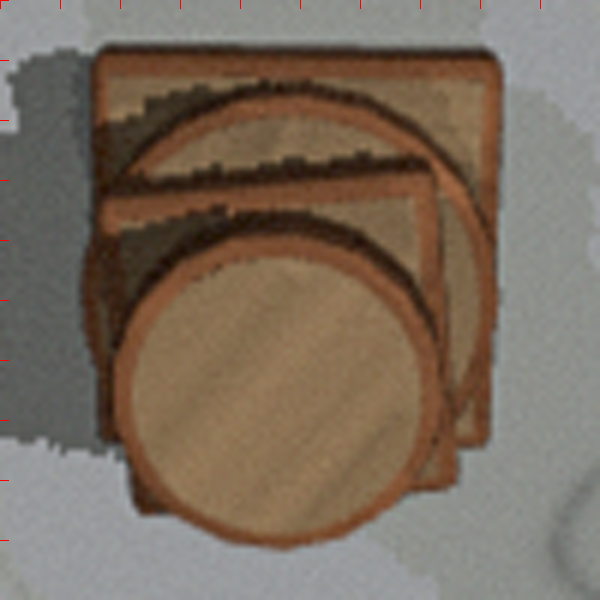

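The crop shows the small round face centred at about (276.6,199.9). The small square lid is turned about 5° counter-clockwise against the image, and the big square is aligned with it.

```bash
python3 - <<'E'
from h import *
import pickle
c=pickle.load(open("w1.pkl","rb"));d=pickle.load(open("d0.pkl","rb"));T=d["top"];S=d["side"]
f=lambda x,y:(230+x/6-.42,135+y/6-.42)
P=lambda n,q,z:print(n,np.round(onz(c,*f(*q),z)*1000,1))
P('sr ctr',(280,390),.112)
for a,pp in(('top',(T,(389.6,247.0))),('side',(S,(304.4,264.0)))): print(a,np.round(tri(c,f(280,390),*pp)[0]*1000,1))
s=[onz(c,*f(*q),.084)*1000 for q in((102,205),(435,168))];v=s[1]-s[0]
print('ss edge',np.linalg.norm(v),np.degrees(np.arctan2(v[1],v[0])))
m=(s[0]+s[1])/2; print('ss ctr',m+25*np.array([v[1],-v[0],0])/np.linalg.norm(v))
s=[onz(c,*f(*q),.028)*1000 for q in((97,50),(500,52))];v=s[1]-s[0]
print('bs edge',np.linalg.norm(v),np.degrees(np.arctan2(v[1],v[0])));m=(s[0]+s[1])/2; print('bs ctr',m+35*np.array([v[1],-v[0],0])/np.linalg.norm(v))
P('br top',(287,97),.056);P('br right',(492,280),.056)
s=onz(c,*f(287,97),.056)*1000
A=att(c);print('cam y dir',A[:,1],'x',A[:,0])
E
```

```text
sr ctr [ 467.  -283.6  112. ]
top [ 464.1 -283.8  122.5]
side [ 467.9 -283.9  111.9]
ss edge 48.29652367212943 83.21053194838737
ss ctr [ 470.11667583 -283.71831446   84.        ]
bs edge 67.56980643941708 76.48271247473805
bs ctr [ 469.47605666 -282.8377514    28.        ]
br top [ 437.9 -276.7   56. ]
br right [ 474.  -251.7   56. ]
cam y dir [ 0.92523139 -0.21769344  0.31073532] x [2.28827766e-01 9.73466715e-01 6.39392972e-04]
```

move_arm(plan=[0.1, -0.14, 0, 0, 0, 0, 0.1, -0.14, -1.0, 0, 0, 0, 0.1, -0.14, -2.0, 0, 0, 0, 0.1, -0.14, -2.5, 0, 0, 0, 0.1, -0.14, -2.8, 0, 0, 0, 0.1, -0.14, -2.8, 0, 0, 0], grip=70)

```text
time_s: 2.95
eef_pos: [0.4674, -0.2849, 0.0983]
eef_rot: [-0.0, 0.115, 0.993, 0.0]
wrist_force: [0.2, -0.0, 0.5]
opening: 0.817
grasp_force: 0.0
```

move_arm(plan=[0, 0.02, -0.23, 0, 0, 0, 0, 0.02, -0.23, 0, 0, 0])

```text
time_s: 3.2
eef_pos: [0.4675, -0.2842, 0.0872]
eef_rot: [-0.0, 0.116, 0.993, 0.0]
wrist_force: [-0.5, 0.9, 0.8]
opening: 0.817
grasp_force: 0.0
```

move_arm(plan=[0, 0, 0, 0, 0, 0, 0, 0, 0, 0, 0, 0, 0, 0, 0, 0, 0, 0, 0, 0, 0, 0, 0, 0, 0, 0, 0, 0, 0, 0], grip=20)

```text
time_s: 3.82
eef_pos: [0.4681, -0.285, 0.0881]
eef_rot: [0.001, 0.116, 0.993, -0.001]
wrist_force: [1.0, -0.1, 6.3]
opening: 0.515
grasp_force: 61.2
```

move_arm(plan=[0, 0, 1.0, 0, 0, 0, 0, 0, 2.0, 0, 0, 0, 0.6, 1.2, 2.2, 0, 0, 0, 3.7, 8.3, 2.2, 0, 0, 0, 3.7, 8.3, 2.2, 0, 0, 0, 3.7, 8.3, 2.2, 0, 0, 0, 3.7, 8.3, 2.2, 0, 0, 0, 3.7, 8.3, 2.2, 0, 0, 0, 3.7, 8.3, 2.2, 0, 0, 0, 3.7, 8.3, 2.2, 0, 0, 0])

```text
time_s: 5.08
eef_pos: [0.6526, 0.1343, 0.1964]
eef_rot: [-0.0, 0.114, 0.994, 0.0]
wrist_force: [-1.1, -0.5, -0.7]
opening: 0.518
grasp_force: 61.2
```

move_arm(plan=[0, 0, 0, 0, 0, 0, 0, 0, 0, 0, 0, 0])

```text
time_s: 5.32
eef_pos: [0.652, 0.129, 0.1968]
eef_rot: [-0.0, 0.116, 0.993, -0.0]
wrist_force: [-0.3, 0.5, -0.6]
opening: 0.514
grasp_force: 61.2
```

```bash
python3 - <<'E'
from meas import *
import pickle
c=ctrl.camera("wrist");save(c,"w2");pickle.dump(c,open("w2.pkl","wb"))
o=ctrl.get_obs();print(o["eef_pos"],o["eef_rot"],o["opening"],proj(c,[.6567,.129,.068]))
E
```

```text
[0.65209568 0.12875199 0.19706522] [-3.11857093e-04  1.16582521e-01  9.93180915e-01 -2.99035717e-04] 0.5155441488968495 [284.84908846 196.75619357]
```

View pics/w2.png

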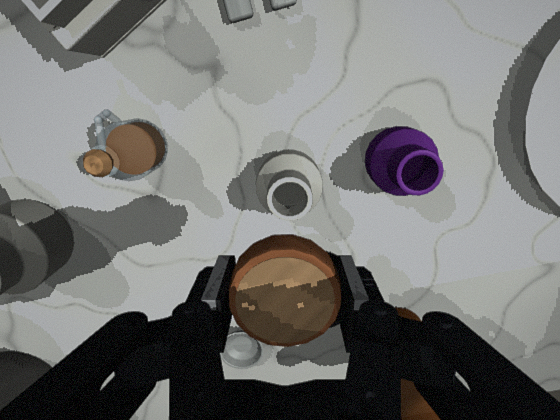

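The wrist view shows the lid held level between the fingers at about (286,292). The white canister's mouth is at about (289,197), with purple well clear to the right at (418,171).

```bash
cat >> meas.py <<'E'
def mouth(c,u,v,z,thr,box=60):
    r=region(c,u,v,thr,box); w=np.array([onz(c,*p,z)[:2] for p in r]).astype(np.float32)*1000
    return r,cv2.minAreaRect(w),cv2.fitEllipse(w)
E
python3 - <<'E'
from meas import *
import pickle
c=pickle.load(open("w2.pkl","rb"))
for t in(90,110,130):
    r,a,e=mouth(c,289,199,.068,t);print(t,np.round(a[0],1),np.round(a[1],1),np.round(e[0],1),np.round(e[1],1))
hsv=cv2.cvtColor(c["pixels"],cv2.COLOR_RGB2HSV)
m=((hsv[:,:,0]<18)&(hsv[:,:,1]>90)&(hsv[:,:,2]>40)).astype(np.uint8);m[:225]=0;m[352:]=0;m[:,:225]=0;m[:,345:]=0
ys,xs=np.where(m);print(xs.min(),xs.max(),ys.min(),ys.max())
for uv in((286,296),): print(np.round(onz(c,*uv,.2215)*1000,1))
E
```

```text
90 [659.  133.9] [28.4 25.2] [658.9 133.5] [25.2 29.1]
110 [659.3 132.3] [28.8 28.6] [659.3 132.2] [28.7 28.8]
130 [659.3 132.2] [29.2 28.9] [659.3 132.2] [29.1 29.2]
229 340 235 346
[649.7 131.2 221.5]
```

move_arm(plan=[0.13, 0.03, 0, 0, 0, 0, 0.13, 0.03, -1.0, 0, 0, 0, 0.13, 0.03, -1.8, 0, 0, 0, 0.13, 0.03, -2.3, 0, 0, 0, 0.13, 0.03, -2.5, 0, 0, 0, 0.13, 0.03, -2.5, 0, 0, 0])

```text
time_s: 6.12
eef_pos: [0.6592, 0.1316, 0.0722]
eef_rot: [-0.0, 0.116, 0.993, -0.0]
wrist_force: [0.3, 0.2, 0.7]
opening: 0.513
grasp_force: 61.2
```

move_arm(plan=[0, -0.02, 0, 0, 0, 0, 0, -0.02, -0.1, 0, 0, 0, 0, -0.02, -0.2, 0, 0, 0, 0, -0.02, -0.2, 0, 0, 0])

```text
time_s: 6.62
eef_pos: [0.6585, 0.1312, 0.0616]
eef_rot: [-0.001, 0.116, 0.993, -0.0]
wrist_force: [-0.8, -0.3, -0.9]
opening: 0.519
grasp_force: 61.2
```

move_arm(plan=[0, 0, -0.02, 0, 0, 0, 0, 0, -0.02, 0, 0, 0])

```text
time_s: 6.88
eef_pos: [0.659, 0.1311, 0.0612]
eef_rot: [0.0, 0.116, 0.993, -0.0]
wrist_force: [-0.8, -0.6, -0.5]
opening: 0.517
grasp_force: 61.2
```

move_arm(plan=[0, 0, -0.02, 0, 0, 0, 0, 0, -0.02, 0, 0, 0])

```text
time_s: 7.12
eef_pos: [0.6591, 0.1311, 0.0603]
eef_rot: [0.0, 0.116, 0.993, 0.0]
wrist_force: [0.5, 0.2, 0.3]
opening: 0.517
grasp_force: 61.2
```

Within a millimetre or so of home; release and rise.

move_arm(plan=[0, 0, 0, 0, 0, 0, 0, 0, 0, 0, 0, 0, 0, 0, 0, 0, 0, 0], grip=60)

```text
time_s: 7.5
eef_pos: [0.659, 0.1311, 0.0602]
eef_rot: [-0.0, 0.116, 0.993, -0.0]
wrist_force: [0.7, 0.5, 0.4]
opening: 0.697
grasp_force: 0.0
```

move_arm(plan=[0, 0, 0.5, 0, 0, 0, 0, 0, 1.4, 0, 0, 0, 0, 0, 2.4, 0, 0, 0, 0, 0, 2.8, 0, 0, 0, 0, 0, 2.8, 0, 0, 0])

```text
time_s: 8.12
eef_pos: [0.6599, 0.1312, 0.2017]
eef_rot: [0.002, 0.116, 0.993, 0.0]
wrist_force: [0.1, 0.5, -1.0]
opening: 0.699
grasp_force: 0.0
```

```bash
python3 - <<'E'
from meas import *
c=ctrl.camera("wrist");cv2.imwrite("pics/w3.png",cv2.resize(c["pixels"][120:260,180:400,::-1],None,fx=3.5,fy=3.5,interpolation=cv2.INTER_CUBIC))
import pickle;pickle.dump(c,open("w3.pkl","wb"));print(ctrl.get_obs()["eef_pos"],proj(c,[.659,.131,.084]))
E
```

```text
[0.65866785 0.13107053 0.19943444] [282.70784047 193.81084094]
```

View pics/w3.png

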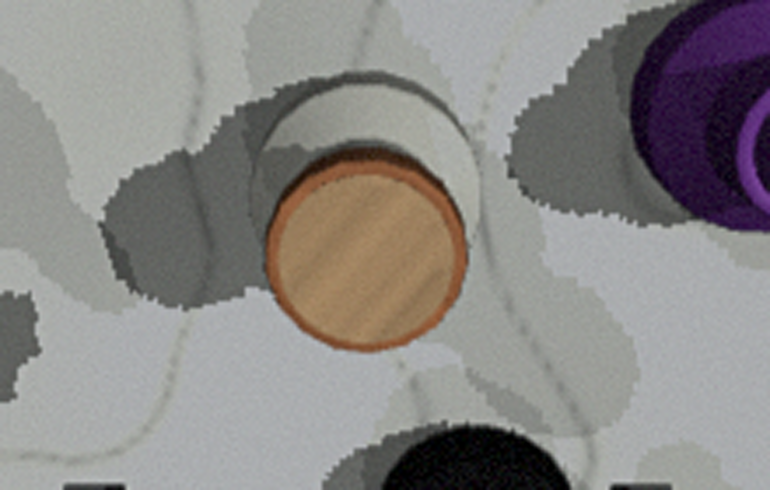

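The view shows the small round lid level and centred on its canister, which has not moved. Back to the pile.

move_arm(plan=[-3.9, -8.3, 0.4, 0, 0, 0.1, -3.9, -8.3, 0.4, 0, 0, 0.1, -3.9, -8.3, 0.4, 0, 0, 0.1, -3.9, -8.3, 0.4, 0, 0, 0.1, -3.9, -8.3, 0.4, 0, 0, 0.1, -3.9, -8.3, 0.4, 0, 0, 0.1, -3.9, -8.3, 0.4, 0, 0, 0.1, -3.9, -8.3, 0.4, 0, 0, 0.1, -3.9, -8.3, 0.4, 0, 0, 0.1, -3.9, -8.3, 0.4, 0, 0, 0.1], grip=72)

```text
time_s: 9.43
eef_pos: [0.4636, -0.2826, 0.2184]
eef_rot: [-0.001, 0.066, 0.998, 0.001]
wrist_force: [0.6, 0.4, 0.8]
opening: 0.844
grasp_force: 0.0
```

```bash
python3 - <<'E'
from meas import *
import pickle
c=ctrl.camera("wrist");c=ctrl.camera("wrist");pickle.dump(c,open("w4.pkl","wb"));print(ctrl.get_obs()["eef_pos"],proj(c,[.4675,-.285,.084]))
u,v=map(int,proj(c,[.4675,-.285,.084]));print(u-50,v-55)
cv2.imwrite("pics/w4.png",cv2.resize(c["pixels"][v-55:v+45,u-50:u+50,::-1],None,fx=6,fy=6,interpolation=cv2.INTER_CUBIC))
E
```

```text
[ 0.46419209 -0.28246072  0.21924923] [280.55352219 193.78486259]
230 138
```

View pics/w4.png

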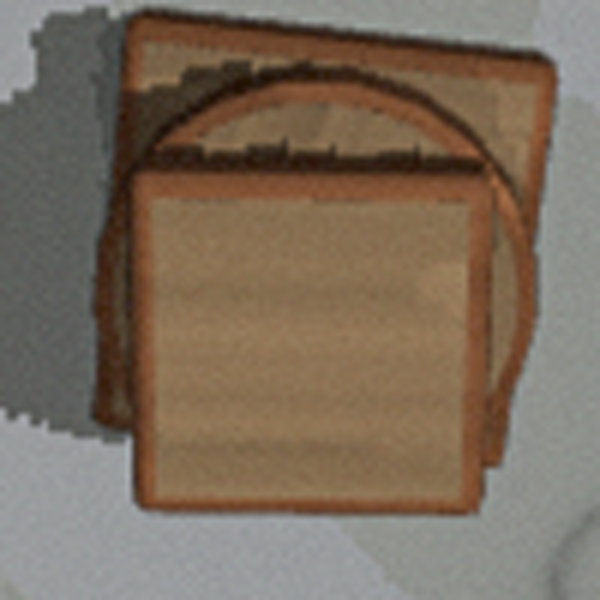

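The small square lid is now square with the image. Its top-face corners in the crop are (133,170), (490,165), (480,512) and (137,508).

```bash
python3 - <<'E'
from meas import *
import pickle
c=pickle.load(open("w4.pkl","rb"));f=lambda x,y:(230+x/6-.42,138+y/6-.42)
w=[onz(c,*f(*q),.084)[:2]*1000 for q in((133,170),(490,165),(482,512),(137,508))]
m=np.mean(w,0);print(np.round(w,1).tolist(),m,m-2*att(c)[:2,0])
for i in range(4):
    v=w[(i+1)%4]-w[i];print(np.linalg.norm(v).round(1),np.degrees(np.arctan2(v[1],v[0])).round(1))
b=onz(c,*f(312,82),.056)*1000; print('br far edge ctr',b+34*att(c)[:,1]/np.linalg.norm(att(c)[:2,1]))
E
```

```text
[[441.2, -304.9], [446.8, -257.2], [496.4, -263.7], [489.4, -312.1]] [ 468.44650259 -284.47999875] [ 468.18558038 -286.46290371]
48.0 83.3
50.1 -7.4
48.9 -98.2
48.8 171.5
br far edge ctr [ 471.05158471 -284.7317025    67.07931019]
```

move_arm(plan=[0.08, -0.08, 0, 0, 0, 0, 0.08, -0.08, -1.0, 0, 0, 0, 0.08, -0.08, -2.0, 0, 0, 0, 0.08, -0.08, -2.7, 0, 0, 0, 0.08, -0.08, -3.0, 0, 0, 0, 0.08, -0.08, -3.0, 0, 0, 0])

```text
time_s: 10.28
eef_pos: [0.4681, -0.2875, 0.0698]
eef_rot: [-0.001, 0.066, 0.998, 0.0]
wrist_force: [0.2, -0.5, 0.8]
opening: 0.842
grasp_force: 0.0
```

move_arm(plan=[0, 0.02, -0.22, 0, 0, 0, 0, 0.02, -0.22, 0, 0, 0])

```text
time_s: 10.52
eef_pos: [0.4682, -0.2869, 0.0595]
eef_rot: [0.0, 0.066, 0.998, -0.0]
wrist_force: [0.3, -0.1, -0.4]
opening: 0.845
grasp_force: 0.0
```

move_arm(plan=[0, 0, 0, 0, 0, 0, 0, 0, 0, 0, 0, 0, 0, 0, 0, 0, 0, 0, 0, 0, 0, 0, 0, 0, 0, 0, 0, 0, 0, 0], grip=20)

```text
time_s: 11.15
eef_pos: [0.4687, -0.2875, 0.0603]
eef_rot: [0.001, 0.066, 0.998, -0.001]
wrist_force: [-0.2, -0.1, 5.5]
opening: 0.57
grasp_force: 62.3
```

move_arm(plan=[0, 0, 1.0, 0, 0, 0, 0, 0, 2.0, 0, 0, 0, -0.1, 1.0, 2.8, 0, 0, 0, -0.4, 10.9, 2.8, 0, 0, -0.55, -0.4, 10.9, 2.8, 0, 0, -0.55, -0.4, 10.9, 2.8, 0, 0, -0.55, -0.4, 10.9, 2.8, 0, 0, -0.55, -0.4, 10.9, 2.8, 0, 0, -0.55, -0.4, 10.9, 2.8, 0, 0, -0.55, -0.4, 10.9, 2.8, 0, 0, -0.55])

```text
time_s: 12.4
eef_pos: [0.4499, 0.1868, 0.1992]
eef_rot: [0.0, 0.334, 0.942, 0.0]
wrist_force: [1.2, -1.6, -0.7]
opening: 0.571
grasp_force: 62.2
```

move_arm(plan=[-0.1, 1.35, 0, 0, 0, 0, -0.1, 1.35, 0, 0, 0, 0, -0.1, 1.35, 0, 0, 0, 0, -0.1, 1.35, 0, 0, 0, 0])

```text
time_s: 12.9
eef_pos: [0.4456, 0.2511, 0.1989]
eef_rot: [-0.0, 0.335, 0.942, -0.0]
wrist_force: [0.2, 0.5, 0.0]
opening: 0.57
grasp_force: 62.2
```

```bash
python3 - <<'E'
from meas import *
import pickle
c=ctrl.camera("wrist");c=ctrl.camera("wrist");save(c,"w5");pickle.dump(c,open("w5.pkl","wb"))
o=ctrl.get_obs();p=proj(c,[.447,.265,.068]);q=o["eef_rot"];print(o["eef_pos"],q,2*np.degrees(np.arctan2(q[2],q[1]))-90,p)
for t in(90,110,130):
    r,a,e=mouth(c,*p,.068,t,70);print(t,np.round(a[0],1),np.round(a[1],1),round(a[2],1),'unbiased',np.array(a[0])-2*att(c)[:2,0])
hsv=cv2.cvtColor(c["pixels"],cv2.COLOR_RGB2HSV)
m=((hsv[:,:,0]<18)&(hsv[:,:,1]>90)&(hsv[:,:,2]>40)).astype(np.uint8);m[:225]=0;m[370:]=0;m[:,:200]=0;m[:,370:]=0
ys,xs=np.where(m);print(xs.min(),xs.max(),ys.min(),ys.max())
E
```

```text
[0.44581189 0.25099244 0.19908422] [ 1.78635054e-05  3.35445632e-01  9.42059559e-01 -1.21866879e-04] 50.800721967293015 [298.08114918 181.5192065 ]
90 [448.6 266.1] [30.4 30.4] 50.8 unbiased [447.33674316 264.55109529]
110 [448.6 266.1] [30.9 30.6] 50.8 unbiased [447.30723266 264.50049715]
130 [448.6 266. ] [31.2 31. ] 50.8 unbiased [447.30790404 264.48935823]
219 349 232 352
```

View pics/w5.png

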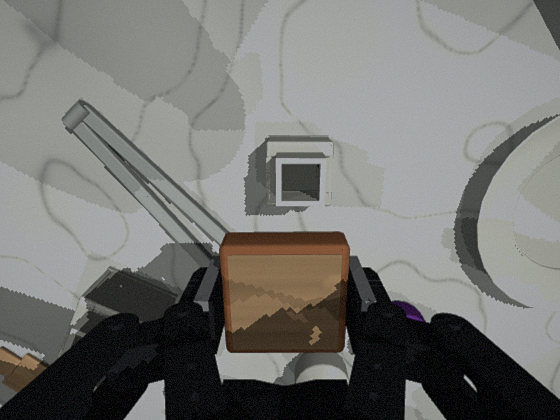

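The wrist view shows the small square lid held level, parallel to the canister mouth at (300,182), which reads 50.8° against a tool yaw of 50.8°.

move_arm(plan=[0.03, 0.27, 0, 0, 0, 0, 0.03, 0.27, -0.8, 0, 0, 0, 0.03, 0.27, -1.6, 0, 0, 0, 0.03, 0.27, -2.2, 0, 0, 0, 0.03, 0.27, -2.5, 0, 0, 0, 0.03, 0.27, -2.5, 0, 0, 0])

```text
time_s: 13.75
eef_pos: [0.4466, 0.2658, 0.0734]
eef_rot: [-0.001, 0.334, 0.942, -0.0]
wrist_force: [-0.0, 0.6, -0.0]
opening: 0.574
grasp_force: 62.2
```

move_arm(plan=[0.01, -0.02, 0, 0, 0, 0, 0.01, -0.02, -0.1, 0, 0, 0, 0.01, -0.02, -0.2, 0, 0, 0, 0.01, -0.02, -0.24, 0, 0, 0, 0.01, -0.02, -0.24, 0, 0, 0])

```text
time_s: 14.38
eef_pos: [0.4472, 0.2649, 0.0619]
eef_rot: [-0.0, 0.334, 0.942, -0.0]
wrist_force: [0.3, -0.0, 0.3]
opening: 0.573
grasp_force: 62.2
```

move_arm(plan=[0, 0, -0.03, 0, 0, 0, 0, 0, -0.03, 0, 0, 0])

```text
time_s: 14.62
eef_pos: [0.4474, 0.2649, 0.0605]
eef_rot: [-0.0, 0.334, 0.942, -0.0]
wrist_force: [0.0, -1.4, 0.6]
opening: 0.573
grasp_force: 62.2
```

move_arm(plan=[0, 0, 0, 0, 0, 0, 0, 0, 0, 0, 0, 0, 0, 0, 0, 0, 0, 0], grip=64)

```text
time_s: 15.0
eef_pos: [0.4474, 0.2649, 0.0606]
eef_rot: [0.0, 0.334, 0.942, 0.0]
wrist_force: [0.2, 1.0, 0.2]
opening: 0.754
grasp_force: 0.0
```

move_arm(plan=[0, 0, 0.5, 0, 0, 0, 0, 0, 1.4, 0, 0, 0, 0, 0, 2.4, 0, 0, 0, 0, 0, 2.8, 0, 0, 0, 0, 0, 2.8, 0, 0, 0])

```text
time_s: 15.62
eef_pos: [0.4486, 0.2653, 0.2025]
eef_rot: [0.002, 0.334, 0.942, 0.001]
wrist_force: [0.6, -0.5, -0.4]
opening: 0.749
grasp_force: 0.0
```

```bash
python3 - <<'E'
from meas import *
c=ctrl.camera("wrist");c=ctrl.camera("wrist");save(c,"w6")
p=proj(c,[.4472,.2648,.084]);o=ctrl.get_obs();print(o["eef_pos"],p)
# reddish wood pixel blob near p
hsv=cv2.cvtColor(c["pixels"],cv2.COLOR_RGB2HSV)
m=((hsv[:,:,0]<22)&(hsv[:,:,1]>70)).astype(np.uint8);n,l,s,ce=cv2.connectedComponentsWithStats(m)
i=l[int(p[1]),int(p[0])];print(i,s[i],ce[i])
ct=max(cv2.findContours((l==i).astype(np.uint8),0,2)[0],key=cv2.contourArea)
w=np.array([onz(c,*q[0],.084)[:2]*1000 for q in ct]).astype(np.float32);print(cv2.minAreaRect(w))
E
```

```text
[0.44683215 0.26470418 0.19959159] [282.97236277 195.7874334 ]
1 [ 252  162   65   64 4049] [284.1397876  193.33465053]
((446.8764953613281, 266.152099609375), (49.49435806274414, 50.96874237060547), 50.92005157470703)
```

move_arm(plan=[0.4, -11.0, 0.5, 0, 0, 0.45, 0.4, -11.0, 0.5, 0, 0, 0.45, 0.4, -11.0, 0.5, 0, 0, 0.45, 0.4, -11.0, 0.5, 0, 0, 0.45, 0.4, -11.0, 0.5, 0, 0, 0.45, 0.4, -11.0, 0.5, 0, 0, 0.45, 0.4, -11.0, 0.5, 0, 0, 0.45, 0.4, -11.0, 0.5, 0, 0, 0.45, 0.4, -11.0, 0.5, 0, 0, 0.45, 0.4, -11.0, 0.5, 0, 0, 0.45], grip=85.4)

```text
time_s: 16.98
eef_pos: [0.4662, -0.2885, 0.2234]
eef_rot: [-0.001, 0.118, 0.993, 0.001]
wrist_force: [0.0, 1.2, -0.4]
opening: 1.0
grasp_force: 0.0
```

move_arm(plan=[0, 0, 0, 0, 0, 0, 0, 0, 0, 0, 0, 0])

```text
time_s: 17.23
eef_pos: [0.4672, -0.2833, 0.2246]
eef_rot: [-0.001, 0.115, 0.993, 0.001]
wrist_force: [0.5, 0.5, 0.2]
opening: 0.998
grasp_force: 0.0
```

```bash
cat > look.py <<'E'
from meas import *
import pickle,sys
n=sys.argv[1];z=float(sys.argv[2])
c=ctrl.camera("wrist");c=ctrl.camera("wrist");pickle.dump(c,open(n+".pkl","wb"))
o=ctrl.get_obs();q=o["eef_rot"];print(o["eef_pos"],2*np.degrees(np.arctan2(q[2],q[1]))-90)
u,v=map(int,proj(c,[.4675,-.285,z]));u0,v0=u-50,v-55;print(u0,v0)
cv2.imwrite("pics/"+n+".png",cv2.resize(c["pixels"][v0:v0+100,u0:u0+100,::-1],None,fx=6,fy=6,interpolation=cv2.INTER_CUBIC))
E
python3 look.py w7 .056
```

```text
[ 0.46752066 -0.28349736  0.22530416] 76.8312690284703
231 124
```

View pics/w7.png

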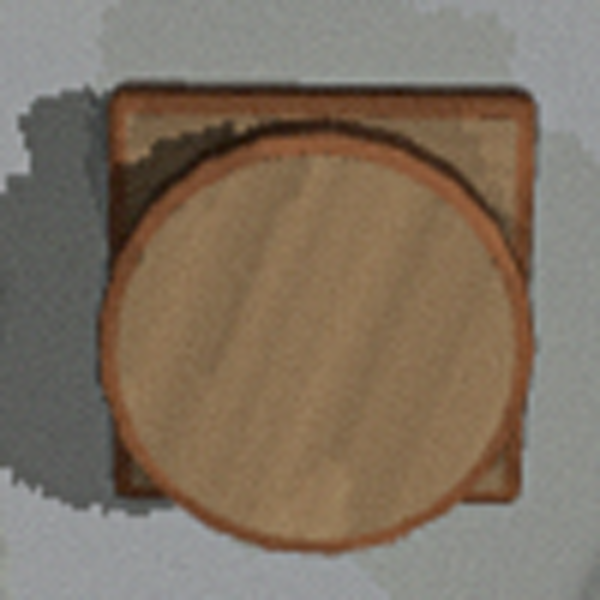

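Big round lid in the crop: ellipse x 101–530, y 137–552, centre (316,344). The big square's edge below it is aligned with the tool.

```bash
python3 - <<'E'
from meas import *
import pickle
c=pickle.load(open("w7.pkl","rb"));f=lambda x,y:(231+x/6-.42,124+y/6-.42)
for q in((316,344),(101,344),(530,344),(316,137),(316,552)):
    p=onz(c,*f(*q),.056)[:2]*1000;print(np.round(p,1),np.round(p-2*att(c)[:2,0],1))
E
```

```text
[ 469.2 -283.8] [ 468.7 -285.8]
[ 461.7 -315.9] [ 461.2 -317.8]
[ 476.7 -251.9] [ 476.2 -253.9]
[ 438.3 -276.6] [ 437.9 -278.5]
[ 502.2 -291.6] [ 501.8 -293.5]
```

move_arm(plan=[0.04, -0.04, 0, 0, 0, 0, 0.04, -0.04, -1.0, 0, 0, 0, 0.04, -0.04, -2.0, 0, 0, 0, 0.04, -0.04, -3.0, 0, 0, 0, 0.04, -0.04, -3.5, 0, 0, 0, 0.04, -0.04, -3.7, 0, 0, 0, 0.04, -0.04, -3.7, 0, 0, 0])

```text
time_s: 18.2
eef_pos: [0.4697, -0.287, 0.0407]
eef_rot: [-0.0, 0.115, 0.993, 0.0]
wrist_force: [-0.3, 0.6, 0.7]
opening: 1.0
grasp_force: 0.0
```

move_arm(plan=[0, 0.02, -0.2, 0, 0, 0, 0, 0.02, -0.3, 0, 0, 0, 0, 0.02, -0.3, 0, 0, 0])

```text
time_s: 18.58
eef_pos: [0.4693, -0.286, 0.0255]
eef_rot: [-0.0, 0.116, 0.993, 0.0]
wrist_force: [0.8, -0.2, 0.4]
opening: 1.005
grasp_force: 0.0
```

move_arm(plan=[0, 0, 0, 0, 0, 0, 0, 0, 0, 0, 0, 0, 0, 0, 0, 0, 0, 0, 0, 0, 0, 0, 0, 0], grip=45)

```text
time_s: 19.08
eef_pos: [0.47, -0.2866, 0.0264]
eef_rot: [0.001, 0.116, 0.993, -0.0]
wrist_force: [0.5, 1.7, 5.6]
opening: 0.777
grasp_force: 66.6
```

move_arm(plan=[0, 0, 1.0, 0, 0, 0, 0, 0, 2.0, 0, 0, 0, 0, 0, 3.0, 0, 0, 0, 3.7, 2.9, 3.2, 0, 0, 0, 3.7, 2.9, 3.2, 0, 0, 0, 3.7, 2.9, 3.2, 0, 0, 0, 3.7, 2.9, 3.2, 0, 0, 0, 3.7, 2.9, 3.2, 0, 0, 0, 3.7, 2.9, 3.2, 0, 0, 0])

```text
time_s: 20.2
eef_pos: [0.6538, -0.141, 0.1847]
eef_rot: [-0.001, 0.115, 0.993, -0.0]
wrist_force: [0.3, -0.1, -0.7]
opening: 0.776
grasp_force: 67.1
```

```bash
cat > lm.py <<'E'
from meas import *
import pickle,sys
n,x,y,z=sys.argv[1],*map(float,sys.argv[2:5])
c=ctrl.camera("wrist");c=ctrl.camera("wrist");save(c,n);pickle.dump(c,open(n+".pkl","wb"))
o=ctrl.get_obs();p=proj(c,[x,y,z]);q=o["eef_rot"];print(o["eef_pos"],o["opening"],2*np.degrees(np.arctan2(q[2],q[1]))-90,p)
for t in(80,95,110,130):
    r,a,e=mouth(c,*p,z,t,90);print(t,np.round(a[0],1),np.round(a[1],1),round(a[2],1),'ell',np.round(e[0],1),np.round(e[1],1),'unbiased',np.round(np.array(a[0])-2*att(c)[:2,0],1))
E
python3 lm.py w8 .6566 -.1416 .085
```

```text
[ 0.65347601 -0.14193538  0.18517769] 0.7762779807232376 76.65023297666093 [284.12829434 206.47816598]
80 [ 658.2 -142.8] [67.9 48.4] 77.4 ell [ 662.8 -141.7] [54.5 58.3] unbiased [ 657.7 -144.7]
95 [ 655.  -145.5] [69.7 62.4] 83.9 ell [ 658.2 -142.3] [59.9 63.7] unbiased [ 654.6 -147.4]
110 [ 657.2 -142.3] [68.6 69.6] 76.7 ell [ 660.  -143.4] [63.2 70. ] unbiased [ 656.7 -144.2]
130 [ 657.2 -142.3] [68.7 69.6] 76.7 ell [ 656.3 -140.1] [52.  66.9] unbiased [ 656.7 -144.2]
```

move_arm(plan=[0.7, -0.1, 0.8, 0, 0, 0, 0.7, -0.1, 0.8, 0, 0, 0, 0.7, -0.1, 0.8, 0, 0, 0])

```text
time_s: 20.68
eef_pos: [0.6887, -0.1471, 0.2255]
eef_rot: [-0.0, 0.116, 0.993, -0.0]
wrist_force: [-0.2, 0.7, -0.6]
opening: 0.775
grasp_force: 67.0
```

```bash
python3 lm.py w9 .6566 -.1416 .085
```

```text
[ 0.68808766 -0.14644966  0.22439439] 0.7781948025005435 76.66118206807931 [280.39652922 149.81369204]
80 [ 656.3 -138.6] [45.7 42. ] 27.7 ell [ 656.4 -138.8] [41.6 45.9] unbiased [ 655.9 -140.5]
95 [ 657.2 -140.2] [45.8 45.9] 69.3 ell [ 657.2 -140.1] [45.6 45.9] unbiased [ 656.7 -142.2]
110 [ 657.2 -140.2] [46.1 46.2] 69.3 ell [ 657.2 -140.2] [46.  46.2] unbiased [ 656.7 -142.1]
130 [ 657.1 -140.2] [46.6 46.7] 69.2 ell [ 657.2 -140.2] [46.4 46.7] unbiased [ 656.7 -142.2]
```

View pics/w9.png

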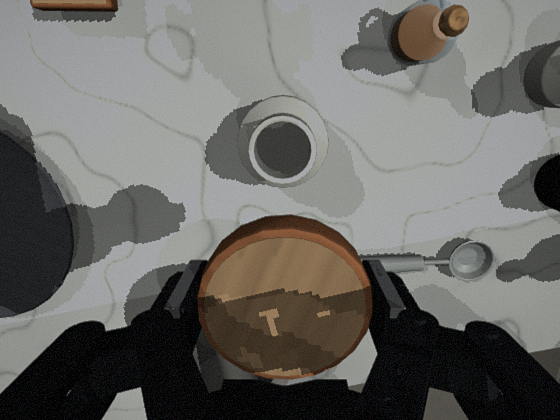

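The mouth of the big round canister is at (283,147), clear of the held lid. Its fitted centre is (656.7,−142.1).

move_arm(plan=[-0.63, 0.09, 0, 0, 0, 0, -0.63, 0.09, -0.7, 0, 0, 0, -0.63, 0.09, -1.5, 0, 0, 0, -0.63, 0.09, -2.2, 0, 0, 0, -0.63, 0.09, -2.7, 0, 0, 0, -0.63, 0.09, -2.7, 0, 0, 0, -0.63, 0.09, -2.7, 0, 0, 0])

```text
time_s: 21.65
eef_pos: [0.6581, -0.1418, 0.0914]
eef_rot: [0.0, 0.116, 0.993, -0.0]
wrist_force: [0.2, -0.7, -0.4]
opening: 0.776
grasp_force: 67.0
```

move_arm(plan=[-0.02, 0, 0, 0, 0, 0, -0.02, 0, -0.15, 0, 0, 0, -0.02, 0, -0.28, 0, 0, 0, -0.02, 0, -0.36, 0, 0, 0, -0.02, 0, -0.36, 0, 0, 0])

```text
time_s: 22.28
eef_pos: [0.6568, -0.1415, 0.0722]
eef_rot: [-0.0, 0.116, 0.993, 0.0]
wrist_force: [-0.6, 0.4, -0.7]
opening: 0.777
grasp_force: 66.8
```

move_arm(plan=[0, 0, -0.02, 0, 0, 0, 0, 0, -0.02, 0, 0, 0])

```text
time_s: 22.52
eef_pos: [0.657, -0.1416, 0.0716]
eef_rot: [0.0, 0.116, 0.993, -0.0]
wrist_force: [-0.0, 0.0, -0.5]
opening: 0.776
grasp_force: 66.9
```

move_arm(plan=[0, 0, 0, 0, 0, 0, 0, 0, 0, 0, 0, 0, 0, 0, 0, 0, 0, 0], grip=83)

```text
time_s: 22.9
eef_pos: [0.657, -0.1416, 0.0716]
eef_rot: [0.0, 0.116, 0.993, -0.0]
wrist_force: [0.2, 0.1, 0.3]
opening: 0.969
grasp_force: 0.0
```

move_arm(plan=[0, 0, 0.5, 0, 0, 0, 0, 0, 1.4, 0, 0, 0, 0, 0, 2.4, 0, 0, 0, 0, 0, 2.8, 0, 0, 0])

```text
time_s: 23.4
eef_pos: [0.6585, -0.1422, 0.2157]
eef_rot: [0.003, 0.116, 0.993, -0.001]
wrist_force: [0.5, -0.7, 0.2]
opening: 0.972
grasp_force: 0.0
```

move_arm(plan=[-3.8, -2.9, 0.2, 0, 0, 0, -3.8, -2.9, 0.2, 0, 0, 0, -3.8, -2.9, 0.2, 0, 0, 0, -3.8, -2.9, 0.2, 0, 0, 0, -3.8, -2.9, 0.2, 0, 0, 0, -3.8, -2.9, 0.2, 0, 0, 0, -3.8, -2.9, 0.2, 0, 0, 0], grip=85.4)

```text
time_s: 24.28
eef_pos: [0.4676, -0.2857, 0.2211]
eef_rot: [-0.0, 0.115, 0.993, 0.0]
wrist_force: [-0.4, -0.3, -0.0]
opening: 1.002
grasp_force: 0.0
```

```bash
python3 look.py w10 .028; python3 - <<'E'
from meas import *
import pickle
c=pickle.load(open("w10.pkl","rb"));p=proj(c,[.4685,-.2855,.028])
hsv=cv2.cvtColor(c["pixels"],cv2.COLOR_RGB2HSV)
m=((hsv[:,:,0]<22)&(hsv[:,:,1]>70)).astype(np.uint8);n,l,s,ce=cv2.connectedComponentsWithStats(m)
i=l[int(p[1]),int(p[0])];print(p,s[i],ce[i])
ct=max(cv2.findContours((l==i).astype(np.uint8),0,2)[0],key=cv2.contourArea)
w=np.array([onz(c,*q[0],.028)[:2]*1000 for q in ct]).astype(np.float32);a=cv2.minAreaRect(w);print(a,np.array(a[0])-2*att(c)[:2,0])
S=ctrl.camera("side");pickle.dump(S,open("s1.pkl","wb"))
E
```

```text
[ 0.46768027 -0.28569331  0.22121163] 76.82544294493891
234 117
[283.79694246 173.47944114] [ 251  138   72   70 4897] [286.01123137 172.3375536 ]
((469.1199035644531, -283.3102111816406), (69.56040954589844, 69.50938415527344), 76.8133316040039) [ 468.66378328 -285.25750524]
```

View pics/w10.png

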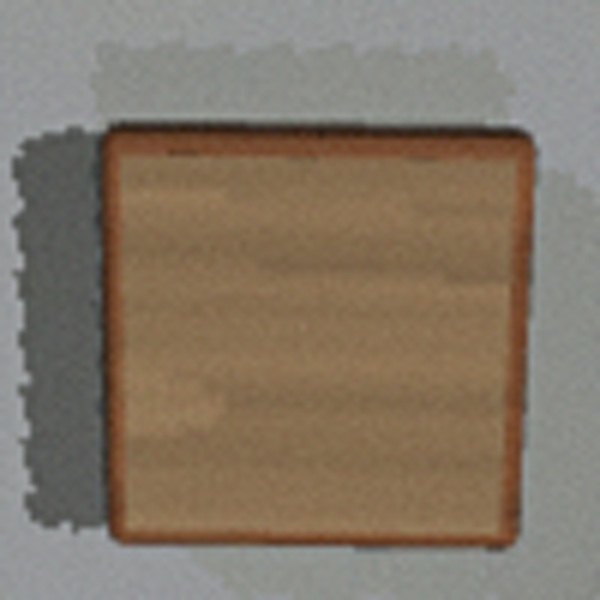

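The big square lid stands alone: rectangle 69.5 x 69.5 mm, yaw 76.8°, matching the tool yaw, centre about (468.7,−285.3).

move_arm(plan=[0.02, 0.01, -1.0, 0, 0, 0, 0.02, 0.01, -2.0, 0, 0, 0, 0.02, 0.01, -3.0, 0, 0, 0, 0.02, 0.01, -3.7, 0, 0, 0, 0.02, 0.01, -4.1, 0, 0, 0, 0.02, 0.01, -4.1, 0, 0, 0])

```text
time_s: 25.18
eef_pos: [0.4671, -0.2845, 0.0147]
eef_rot: [-0.002, 0.115, 0.993, 0.001]
wrist_force: [-0.5, -0.3, 0.4]
opening: 1.001
grasp_force: 0.0
```

move_arm(plan=[0.03, -0.02, -0.2, 0, 0, 0, 0.03, -0.02, -0.31, 0, 0, 0, 0.03, -0.02, -0.31, 0, 0, 0])

```text
time_s: 25.55
eef_pos: [0.4695, -0.2871, 0.0011]
eef_rot: [-0.0, 0.116, 0.993, 0.0]
wrist_force: [0.0, -0.1, 0.6]
opening: 0.999
grasp_force: 0.0
```

move_arm(plan=[0, 0, 0, 0, 0, 0, 0, 0, 0, 0, 0, 0, 0, 0, 0, 0, 0, 0, 0, 0, 0, 0, 0, 0], grip=45)

```text
time_s: 26.05
eef_pos: [0.47, -0.2876, 0.0019]
eef_rot: [0.001, 0.116, 0.993, -0.0]
wrist_force: [-0.4, -0.2, 6.0]
opening: 0.805
grasp_force: 68.3
```

move_arm(plan=[0, 0, 1.0, 0, 0, 0, 0, 0, 2.0, 0, 0, 0, 0, 0, 3.0, 0, 0, 0, 0, 0, 4.0, 0, 0, 0, 0.4, 6.3, 4.4, 0, 0, 0.64, 0.4, 6.3, 4.4, 0, 0, 0.64, 0.4, 6.3, 4.4, 0, 0, 0.64, 0.4, 6.3, 4.4, 0, 0, 0.64, 0.4, 6.3, 4.4, 0, 0, 0.64, 0.4, 6.3, 4.4, 0, 0, 0.64])

```text
time_s: 27.3
eef_pos: [0.4889, 0.0317, 0.2212]
eef_rot: [0.0, -0.206, 0.979, 0.0]
wrist_force: [0.3, -0.2, -0.7]
opening: 0.807
grasp_force: 68.2
```

move_arm(plan=[0, 0, 0, 0, 0, 0, 0, 0, 0, 0, 0, 0])

```text
time_s: 27.55
eef_pos: [0.4893, 0.0265, 0.2208]
eef_rot: [-0.0, -0.202, 0.979, -0.0]
wrist_force: [0.6, -1.1, -1.3]
opening: 0.805
grasp_force: 68.2
```

```bash
python3 lm.py w11 .4585 .0157 .085
```

```text
[0.48939879 0.02641269 0.2208632 ] 0.8022201656223993 113.24564494575384 [286.34647071 148.8561025 ]
80 [459.2  17. ] [47.2 47.3] 23.6 ell [459.6  19.3] [47.3 63.8] unbiased [460.   15.1]
95 [459.2  17. ] [47.5 47.5] 23.5 ell [458.7  17.9] [53.3 57.9] unbiased [460.   15.2]
110 [459.3  17. ] [47.8 47.8] 23.6 ell [458.2  17.1] [55.  61.7] unbiased [460.   15.1]
130 [459.2  17. ] [48.1 48.1] 23.6 ell [458.8  17. ] [53.9 68.8] unbiased [460.   15.1]
```

move_arm(plan=[-0.57, -0.21, 0, 0, 0, 0, -0.57, -0.21, -0.6, 0, 0, 0, -0.57, -0.21, -1.4, 0, 0, 0, -0.57, -0.21, -2.1, 0, 0, 0, -0.57, -0.21, -2.55, 0, 0, 0, -0.57, -0.21, -2.55, 0, 0, 0])

```text
time_s: 28.4
eef_pos: [0.4593, 0.0167, 0.0919]
eef_rot: [-0.002, -0.202, 0.979, 0.001]
wrist_force: [-0.1, 0.3, -0.4]
opening: 0.806
grasp_force: 68.2
```

move_arm(plan=[0.03, -0.02, 0, 0, 0, 0, 0.03, -0.02, -0.15, 0, 0, 0, 0.03, -0.02, -0.25, 0, 0, 0, 0.03, -0.02, -0.32, 0, 0, 0, 0.03, -0.02, -0.32, 0, 0, 0])

```text
time_s: 29.02
eef_pos: [0.462, 0.0165, 0.0773]
eef_rot: [-0.0, -0.203, 0.979, 0.0]
wrist_force: [-0.2, -0.8, -0.8]
opening: 0.805
grasp_force: 68.4
```

move_arm(plan=[-0.02, -0.01, -0.02, 0, 0, 0, -0.02, -0.01, -0.04, 0, 0, 0, -0.02, -0.01, -0.04, 0, 0, 0])

```text
time_s: 29.4
eef_pos: [0.4615, 0.0159, 0.0756]
eef_rot: [0.0, -0.203, 0.979, -0.0]
wrist_force: [0.0, 1.0, -0.2]
opening: 0.805
grasp_force: 68.4
```

move_arm(plan=[0, 0, 0, 0, 0, 0, 0, 0, 0, 0, 0, 0, 0, 0, 0, 0, 0, 0], grip=85)

```text
time_s: 29.78
eef_pos: [0.4615, 0.0159, 0.0757]
eef_rot: [0.0, -0.203, 0.979, -0.0]
wrist_force: [0.1, -1.1, -0.0]
opening: 0.992
grasp_force: 0.0
```

move_arm(plan=[0, 0, 0.5, 0, 0, 0, 0, 0, 1.2, 0, 0, 0, 0, 0, 2.4, 0, 0, 0, -0.5, -4, 3.5, 0, 0, 0, -0.5, -5, 4, 0, 0, 0, -0.5, -6, 4, 0, 0, 0, -0.5, -6, 4, 0, 0, 0, -0.5, -6, 4, 0, 0, 0, -0.5, -6, 4, 0, 0, 0])

```text
time_s: 30.9
eef_pos: [0.436, -0.2884, 0.2767]
eef_rot: [0.0, -0.2, 0.98, -0.001]
wrist_force: [0.2, 0.2, -0.3]
opening: 0.994
grasp_force: 0.0
```

```bash
python3 - <<'E'
from mos import *
import pickle
T=ctrl.camera("top")
S=ctrl.camera("side");pickle.dump((T,S),open("f.pkl","wb"));t=T["pixels"];s=S["pixels"]
mos([(t,235,233),(t,301,145),(t,128,241),(t,184,150),(s,214,178),(s,317,187),(s,168,141),(s,258,145),(t,242,177),(s,265,178),(t,300,240),(s,290,220)],"fin")
E
```

```text
(no output)
```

View pics/fin.png

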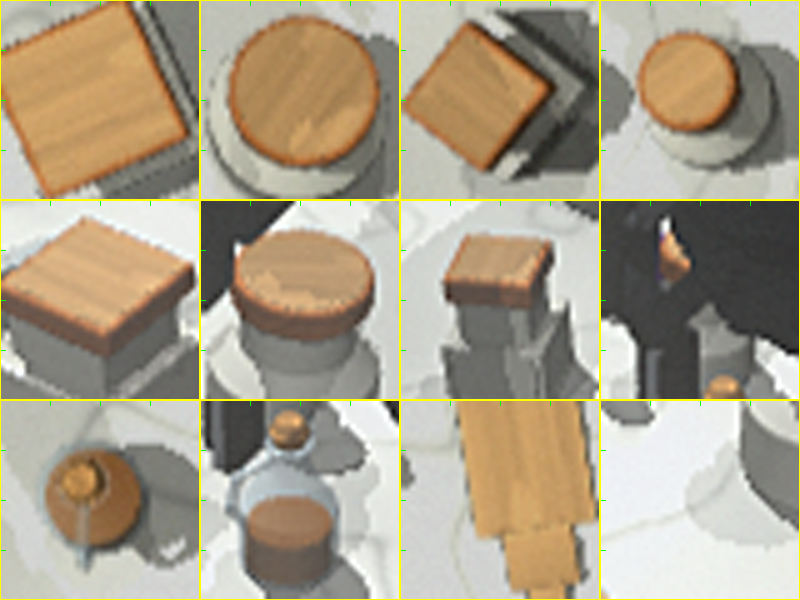

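The final mosaic shows all four lids flat and centred on their canisters, with no gap under them, and the cruet where it was. One numeric check of the top-face heights before I hand in.

```bash
python3 - <<'E'
from meas import *
import pickle
T,S=pickle.load(open("f.pkl","rb"));S1=pickle.load(open("s1.pkl","rb"))
def face(c,u,v):
    x0,y0=int(u)-25,int(v)-25
    p=cv2.resize(c["pixels"][y0:y0+50,x0:x0+50],None,fx=8,fy=8,interpolation=cv2.INTER_CUBIC)
    h=cv2.cvtColor(p,cv2.COLOR_RGB2HSV);m=((h[:,:,0]<22)&(h[:,:,1]>60)&(h[:,:,2]>125)).astype(np.uint8)
    m=cv2.morphologyEx(m,cv2.MORPH_CLOSE,np.ones((15,15)))
    m=cv2.morphologyEx(m,cv2.MORPH_OPEN,np.ones((15,15)))
    n,l=cv2.connectedComponents(m);i=l[200,200]
    q=cv2.convexHull(max(cv2.findContours((l==i).astype(np.uint8),0,2)[0],key=cv2.contourArea))
    M=cv2.moments(q);return (M["m10"]/M["m00"]/8-.44+x0,M["m01"]/M["m00"]/8-.44+y0),M["m00"]/64
for n,a,b,SS in(('bs',(253,253),(233,194),S),('br',(321,163),(338,201),S),('ss',(144,260),(187,153),S),('sr',(202,166),(278,152),S1)):
    fa,A=face(T,*a);fb,B=face(SS,*b);p,e=tri(T,fa,SS,fb);print(n,np.round(p*1000,1),round(e*1000,1),round(A),round(B))
print(ctrl.get_obs()["time_s"])
E
```

```text
bs [459.2  14.4 102.6] 1.1 993 497
br [ 655.2 -143.   102.9] 1.3 700 380
ss [446.3 261.5  86.3] 1.3 461 167
sr [656.7 129.   86.2] 1.0 299 110
31.0
```

Top faces triangulate at 102.6, 102.9, 86.3 and 86.2 mm. With lids home they should stand at 101, 101, 84 and 84 mm, and these two cameras read about 2–4 mm high throughout, so all four are home.

```bash
python3 -c "
from bench import ctrl;print(ctrl.hand_in())"
```

```text
the job is handed in; nothing more can be done
None
```

I handed the job in with all four lids flat and home on their own canisters, after 31 s of the 104 s allowed; the canisters and cruet look unmoved in the last pictures.

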